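Rock test of two adapter plates with a straightedge

TASK

One of the two aluminium adapter plates in the thermal station has an arched face. Lay the steel straightedge lengthwise along the face of either plate and press down gently on its left end, then on its right end, to feel whether it rocks; then set the arched plate down in the empty steel tray and leave the straightedge lying lengthwise on the flat plate. Treat the station and the tray gently and leave everything else where it is.

Things in the scene. Friction and masses are not known exactly. Their poses are not given: they have to be found in the camera images.
- station: Dual-nest thermal station, fixed: white housing 197 x 310 mm with a lower control panel on its -x side; dark deck 58 mm high. Origin at the centre of its underside, +y to the left nest, z up. An aluminium adapter plate stands loose in each nest; they look alike, one flat and one arched, either in either nest. Pressing or knocking with over about 60 N is too much for it.
- nest_left (a point): Centre of the left nest, on the deck (75 mm to +y of the station's origin, 58 mm above the bench); axes as the station's. A rim 5 mm high surrounds an 89.5 x 132 mm opening (x, y). The plate in it (0.45 kg, within 1.5 mm of centre) has a flange 85.5 x 128 mm (x, y), 8 mm thick, and centred on it a raised block 60 x 116 mm. Lift it by the block's 60 mm width, above the flange.
- nest_right (a point): Centre of the right nest, on the deck (75 mm to -y of the station's origin), same rim and axes; it holds the other plate, of the same make.
- face_left (a point): Centre of the left nest 28 mm above the deck: the height of the top face of the plate's block. The flat plate's face is at this height all over. The arched plate's is at this height only along its two short edges; it rises evenly to a level strip 12 mm wide (in y) across its middle, 2.2 mm higher.
- face_right (a point): The same point for the right nest. On the arched plate a straightedge along y may balance or lie tilted; pressed at one end it tips (0.042 rad either way) at almost no force, the end sinking about 2 mm below the balanced height before it meets the face. On the flat plate ends and middle stop at the same height.
- straightedge: Ground steel bar 20 x 125 mm (x, y), 12 mm high, 0.20 to 0.28 kg; origin at the centre of its underside. It starts lying on the cork mat, roughly along it, its 20 mm width free to grip. When testing, press its top 45 to 54 mm from the nest's centre (its ends overhang the block beyond 58 mm) with 5 to 20 N for a moment. Steel on metal is stiff: come down at 5 to 10 mm/s.
- mat: Cork mat under the straightedge, fixed, 100 x 170 mm (x, y), 4 mm thick; origin at the centre of its underside. It lies left or right of the station.
- tray: Empty open steel tray, fixed, 210 x 170 mm (x, y) and 20 mm high, wall and floor 3 mm; origin at the centre of its underside. Set things down in it slowly (a drop, or a peak over 100 N, is too hard). It stands on the other side of the station from the mat.
- pipette_1: Pipette lying on the bench between the station and what stands to its right, 25 mm thick, 230 mm long along its x; bystander.
- pipette_2: Pipette as pipette_1, behind the station; bystander.
- pipette_3: Pipette as pipette_1, beyond on the left; bystander.
- tipbox_1: Closed pipette-tip box 84 x 122 mm, 69 mm high, beyond on the right; origin under its centre; bystander.
- tipbox_2: Closed pipette-tip box as tipbox_1, behind the station; bystander.
- spray: Spray bottle, 72 mm across, 200 mm high, beyond on the left; origin under its centre; bystander.
- flask: Jar with screw cap, 60 mm across, 110 mm high, behind the station; bystander.
Not all that is in view belongs to the job. Several things have the shape of the straightedge; the one meant has the colours described above.

How it is judged:
By the outcome, as a careful person would: the job done as asked, in the order asked, and still so for the second after the job is handed in, with the robot touching nothing.
It also fails if it takes over 72 s, if anything falls off the work surface, if the arm or the gripper's body presses on something with over 40 N, if the wrist force passes 120 N, or if a joint passes its speed limit or range.

ROBOT

A 6-joint arm with a two-finger parallel gripper is mounted at the origin on the work surface. World frame = base frame: x ahead of the robot, y to its left, z up, the work surface at z = 0. Lengths are in m, angles in rad, forces in N, time in s.
With the tool pointing down it reaches from about 0.35 to 0.725 m from the base axis. Payload 6 kg.
Tool frame: the origin (TCP) lies on the centre line of the jaws, within the pads' length; the fingertips stand 8 mm ahead of it and the grasp point (between the pads) lies 11 mm behind it (bot.tips_ahead is the distance from the TCP to the fingertips, in m); z points along the fingers, y is the line along which they close (so a half turn about z gives the same grasp; the last joint's range is limited). The gripper opens to 85 mm and grips with 20 to 120 N. Pads are 22 mm wide; open, the fingers measure 114 mm over their backs; the gripper's body (76 mm by 85 mm) begins 54 mm behind the grasp point. The pads swing forward as they close: fully open they stand 13 mm farther back than shut.
Start: joints at [-0.814, 0.04, 0.085, 0, -1.615, -0.334], TCP at [0.246, -0.547, 0.239] pointing down, gripper open.
Joint ranges: [-2.56, 2.56], [-1.29, 2.01], [-1.08, 1.49], [-3.29, 1.98], [-2.81, -0.18], [-2.99, 2.99]. Speed limits (rad/s): [2.57, 2.57, 3.01, 3.14, 3.14, 3.14].

INTERFACE

Orientations are given as a 3x3 rotation matrix whose columns are the frame's x, y, z axes.
In Python, from cell import bot, imaging gives the robot as it stands.
- The arm moves only by the shell command python3 -m crank 'ROWS' [FORCE]. ROWS is a JSON object of lists of equal length, an entry for each row: "travel": the shift along the tool's x, y, z in m, a list of three; "rotation": the turn, a rotation vector about the tool's x, y, z in rad, a list of three; "grip": the finger opening in m, from 0 to 0.0854. In form: {"travel": [[x, y, z], ...], "rotation": [[rx, ry, rz], ...], "grip": [grip, ...]}. A call has 1 to 20 rows; each row shifts and turns the commanded pose from where the row before left it, along the tool's axes as they then stand; what a row does not reach is not made up. A row lasts 1/10 s, in which the tool goes at most 50 mm and 8.59 degrees, less where a joint would pass 70% of its speed; a pose out of reach is approached as far as the arm can. A call is refused whole if a number of a shift passes 0.05 or a number of a turn 0.15, either way. A call with a gripper value outside its range is refused whole. The fingers move at their own pace and stop on an object; FORCE is the grip in N (left out, the last holds). Time passes only in rows, so rows that do not move let the fingers close. It gives the time, the measured TCP pose, the force, the opening and the grip force at its end, in the units of the state.
- bot.get_obs(): the state, without advancing time (a new reading comes with each control period).
- imaging.read_camera(name): name is "side" or "top"; returns a dict with "image" (400x640x3 uint8, red, green, blue), "range_z" (400x640 float32, m along the optical axis (not along the pixel's ray), 0 where there is no reading), "intrinsics" (3x3 intrinsics, pixels), "rvec" (rotation vector, rad) and "tvec" (3), from world to camera coordinates, as OpenCV has them. Camera axes: x right, y down, z forward; pixel columns grow to the right and rows downward; lengths in m; the calibration is good to about 2 mm. A picture is of the moment at which its call begins.
- bot.sign_off(): hands the job in; it is judged then, once.
The state is a dict: "t": time; "joints": joint angles; "dq": joint speeds; "tau": joint torques, N m; "tool_pos": TCP position; "ee_rot": TCP orientation; "wrist_force": force on the tool from outside, world axes, zero at the start; "torque": the same for the moment, N m; "gripper_width": finger opening in m; "grip_force": force on a finger pad.
Only numpy, scipy, OpenCV 4.12 (cv2) and the standard library are available. Lean on these libraries where they do the work, as an engineer would, in place of code of your own. Each camera call takes 0.05 s, during which the arm holds its last target. There are 200 camera calls.

## Working session

There is one attempt and no reset: what is moved stays moved. The work goes in short steps, Python scripts to look and compute and a shell command to move; the robot and the scene stay as the last step left them, time stands still between calls to the robot, and variables do not carry over. Pictures are saved under pics/ and viewed, at most 10 in all, crops included, and the job is handed in when it is done.

```bash
mkdir -p pics; ls; cat > h.py <<'E'
import numpy as np, cv2
from cell import bot, imaging
def cam(n):
    d=imaging.read_camera(n); R=cv2.Rodrigues(np.array(d['rvec'],float))[0]; t=np.array(d['tvec'],float).ravel()
    return d,R,t,np.array(d['intrinsics'])
def pts(c):
    d,R,t,K=c; z=d['range_z']; v,u=np.mgrid[:400,:640]
    P=np.stack([(u-K[0,2])/K[0,0]*z,(v-K[1,2])/K[1,1]*z,z],-1)
    return (P-t)@R   # world, where z>0
def ray(c,u,v,h):
    d,R,t,K=c; r=R.T@np.linalg.solve(K,[u,v,1]); o=-R.T@t
    return o+r*(h-o[2])/r[2]
def proj(c,p):
    d,R,t,K=c; q=K@(R@np.array(p)+t); return q[:2]/q[2]
E
python3 - <<'E'
from h import *
for n in('top','side'):
    c=cam(n); cv2.imwrite(f'pics/{n}0.png',c[0]['image'][:,:,::-1]); print(n,-c[1].T@c[2],c[1][2])
    np.savez(f'{n}0.npz',P=pts(c),im=c[0]['image'])
print(bot.get_obs())
E
```

```text
pics
top [ 0.40196024 -0.00500139  1.4986441 ] [ 0.09652333  0.0098427  -0.99528205]
side [0.18815839 0.9735352  1.02660575] [ 0.24502623 -0.69772397 -0.67315927]
{'t': 0.1, 'joints': array([-8.14318295e-01,  4.07181482e-02,  8.38977164e-02, -4.22560564e-04,
       -1.61549789e+00, -3.33710242e-01]), 'dq': array([ 0.00057823, -0.00137836,  0.00428687,  0.00169753, -0.00020828,
       -0.00195061]), 'tau': array([-4.98983340e-03, -3.69342649e+01,  3.48280621e+01,  6.95186511e+00,
       -4.58979921e-03, -3.10391022e-05]), 'tool_pos': array([ 0.24612803, -0.54687502,  0.23838782]), 'ee_rot': array([[-9.11949197e-01, -4.10302472e-01, -7.37644726e-04],
       [-4.10303123e-01,  9.11948133e-01,  1.39662906e-03],
       [ 9.96533740e-05,  1.57631268e-03, -9.99998753e-01]]), 'wrist_force': array([0.08717075, 0.42335748, 0.25491711]), 'torque': array([0.00579187, 0.00130725, 0.00271933]), 'grip_force': 0.0, 'gripper_width': 0.08570896169587419}
```

View pics/top0.png

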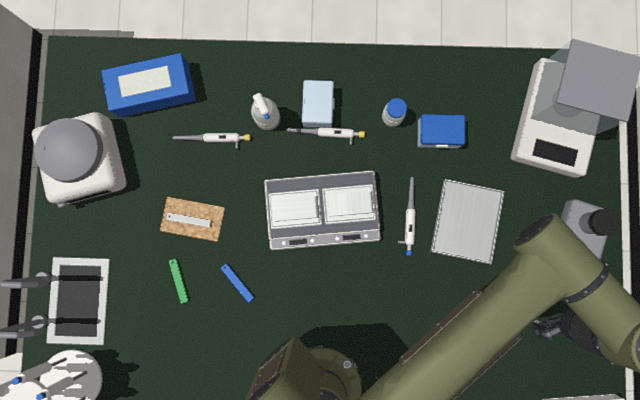

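View pics/side0.png

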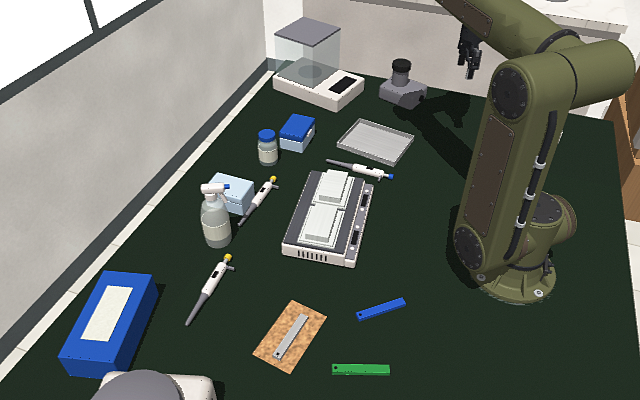

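The top view shows the station at about (322,210), the mat with the steel bar at (190,218) and the tray at (467,221). The side view agrees. Next I measure their poses.

```bash
python3 - <<'E'
from h import *
D=np.load('top0.npz');P=D['P'];im=D['im'].astype(int)
v,u=np.mgrid[:400,:640]
def rect(name,m):
    m=cv2.morphologyEx(m.astype(np.uint8),cv2.MORPH_OPEN,np.ones((2,2)))
    n,l,s,_=cv2.connectedComponentsWithStats(m); i=1+np.argmax(s[1:,4]); q=P[l==i]
    (cx,cy),(w,h),a=cv2.minAreaRect((q[:,:2]*1000).astype(np.float32)); z=np.percentile(q[:,2],[5,50,95])
    b=cv2.boxPoints(((cx,cy),(w,h),a)); e=[b[1]-b[0],b[2]-b[1]]; e=max(e,key=np.linalg.norm); e=e*np.sign(e[1])
    print(name,len(q),'mean',q[:,:2].mean(0).round(4),'rect c',round(cx,1),round(cy,1),'size',round(w,1),round(h,1),'yaw of y-axis',round(np.degrees(np.arctan2(-e[0],e[1])),2),'z',z.round(4))
B=lambda a,b,c,d:(u>a)&(u<b)&(v>c)&(v<d)
Z=P[...,2]
br=im.min(2)
rect('station',B(255,390,160,260)&(Z>.02))
rect('blkL',B(262,321,175,240)&(Z>.08)); rect('blkR',B(321,380,170,235)&(Z>.08))
sat=im.max(2)-im.min(2)
rect('mat',B(150,235,185,250)&(im[...,0]>90)); rect('bar',B(150,235,185,250)&(sat<35)&(br>110))
rect('tray',B(420,515,165,275)&(br>70))
rect('trayrim',B(420,515,165,275)&(Z>.012))
for nm,x in(('L',(270,320)),('R',(322,376))):
    m=B(x[0],x[1],175,235)&(Z>.08); q=P[m]; 
    # height profile along y
    ys=np.linspace(q[:,1].min(),q[:,1].max(),10); print(nm,[round(1000*float(np.median(q[(q[:,1]>=a)&(q[:,1]<=b),2])),1) for a,b in zip(ys,ys[1:])])
for p in ((400,70,.0),(410,220,0)): pass
print('pip1',[ (P[v0,u0]).round(3) for u0,v0 in((411,180),(409,254))])
big=cv2.resize(D['im'][160:260,150:400],None,fx=3.2,fy=3.2,interpolation=cv2.INTER_CUBIC); cv2.imwrite('pics/crop.png',big[:,:,::-1])
E
```

```text
station 7761 mean [0.4936 0.0086] rect c 495.9 6.5 size 196.9 315.1 yaw of y-axis 6.72 z [0.0369 0.0605 0.0893]
blkL 916 mean [0.495  0.0851] rect c 460.0 70.6 size 133.4 136.2 yaw of y-axis 6.88 z [0.0696 0.0857 0.0909]
blkR 933 mean [ 0.513  -0.0646] rect c 474.8 -65.0 size 145.1 120.8 yaw of y-axis -89.69 z [0.0703 0.0871 0.0921]
mat 2118 mean [0.4603 0.3795] rect c 437.4 231.4 size 478.1 102.6 yaw of y-axis -8.83 z [-0.0018  0.0043  0.0179]
bar 329 mean [0.4574 0.3883] rect c 432.7 225.4 size 464.8 21.7 yaw of y-axis -8.55 z [0.0023 0.0152 0.0219]
tray 4720 mean [ 0.4772 -0.4071] rect c 490.7 -261.4 size 493.5 225.5 yaw of y-axis -5.46 z [-0.0023  0.0034  0.0186]
trayrim 147 mean [ 0.3684 -0.3221] rect c 379.1 -170.3 size 332.4 29.7 yaw of y-axis -2.75 z [0.5724 0.5867 0.6019]
L [1498.6, 85.5, 86.1, 85.6, 85.8, 85.9, 86.4, 86.0, 86.1]
R [86.7, 87.2, 87.2, 88.3, 88.3, 88.7, 86.7, 86.9, 86.8]
pip1 [array([ 0.592, -0.242,  0.018]), array([ 0.381, -0.238,  0.022])]
```

View pics/crop.png

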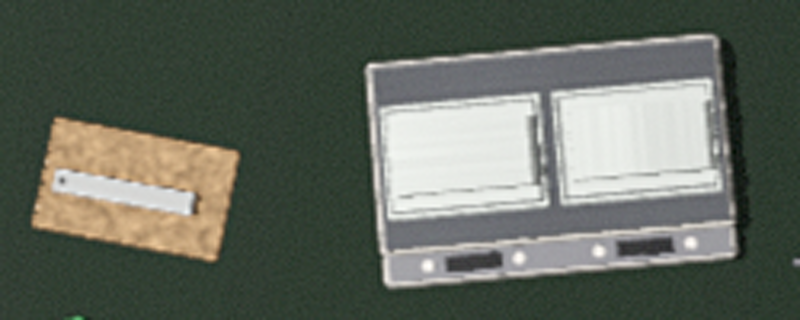

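```bash
cat > m.py <<'E'
from h import *
def rect(P,m,z0,z1,name,plane=None,c=None):
    m=m&(P[...,2]>z0)&(P[...,2]<z1)
    m=cv2.morphologyEx(m.astype(np.uint8),cv2.MORPH_CLOSE,np.ones((3,3)))
    m=cv2.morphologyEx(m,cv2.MORPH_OPEN,np.ones((3,3)))
    n,l,s,_=cv2.connectedComponentsWithStats(m); i=1+np.argmax(s[1:,4])
    k=max(cv2.findContours((l==i).astype(np.uint8),0,2)[0],key=cv2.contourArea)[:,0]
    q=np.array([ray(c,a,b,plane)[:2] for a,b in k])
    (cx,cy),(w,h),a=cv2.minAreaRect((q*1000).astype(np.float32))
    b=cv2.boxPoints(((cx,cy),(w,h),a)); e=max([b[1]-b[0],b[2]-b[1]],key=np.linalg.norm); e=e*np.sign(e[1])
    mo=cv2.moments((q*1000).astype(np.float32))
    print(name,'c',round(cx,1),round(cy,1),'centroid',round(mo['m10']/mo['m00'],1),round(mo['m01']/mo['m00'],1),'size',round(w,1),round(h,1),'yaw',round(np.degrees(np.arctan2(-e[0],e[1])),2))
E
python3 - <<'E'
from m import *
c=cam('top');P=pts(c);im=c[0]['image'].astype(int);v,u=np.mgrid[:400,:640]
B=lambda a,b,d,e:(u>a)&(u<b)&(v>d)&(v<e)
sat=im.max(2)-im.min(2);br=im.min(2)
rect(P,B(262,321,175,240),.079,.1,'L',.086,c); rect(P,B(321,380,170,235),.079,.1,'R',.087,c)
rect(P,B(262,321,175,240)&(br>150),.04,.1,'Lwhite',.07,c)
rect(P,B(255,390,160,260),.045,.1,'deck+',.058,c)
rect(P,B(150,235,185,250)&(im[...,0]>90),-.02,.05,'mat',.004,c)
rect(P,B(150,235,185,250)&(sat<35)&(br>110),-.02,.05,'bar',.016,c)
rect(P,B(425,512,172,268)&(br>70),-.02,.05,'tray',.012,c)
E
```

```text
L c 497.7 87.9 centroid 497.6 88.0 size 60.3 115.9 yaw 6.66
R c 515.8 -62.2 centroid 515.8 -62.2 size 60.5 115.8 yaw 6.89
Lwhite c 496.6 90.0 centroid 496.8 91.8 size 99.7 148.2 yaw 6.59
deck+ c 502.0 12.2 centroid 509.4 13.8 size 186.4 307.4 yaw 6.76
mat c 463.7 384.9 centroid 463.6 384.6 size 172.7 102.4 yaw -8.82
bar c 460.1 392.6 centroid 460.3 392.5 size 126.8 21.5 yaw -8.85
tray c 480.9 -404.2 centroid 480.8 -404.2 size 177.9 215.8 yaw 79.95
```

```bash
cat > g.py <<'E'
from h import *
from scipy.spatial.transform import Rotation as Ro
def go(x,y,z,ydeg):
    "turn first (rotvec in tool), then the travel in the turned frame"
    o=bot.get_obs();R=o['ee_rot'];a=np.radians(ydeg)
    yy=np.array([np.cos(a),np.sin(a),0]);zz=np.array([0,0,-1.]);T=np.stack([np.cross(yy,zz),yy,zz],1)
    print('t',round(o['t'],2),'turn',Ro.from_matrix(R.T@T).as_rotvec().round(4),'travel after (mm)',(1000*T.T@(np.array([x,y,z])-o['tool_pos'])).round(2))
    print('F',o['wrist_force'].round(2),'w',round(o['gripper_width'],4),'tips',bot.tips_ahead)
E
python3 - <<'E'
from g import *
go(.50,-.15,.20,171.15); go(.460,.3925,.09,171.15)
E
```

```text
t 0.15 turn [ 1.400e-03  5.000e-04 -9.935e-01] travel after (mm) [-431.26 -189.78   38.52]
F [-0.07 -0.11 -0.03] w 0.0854 tips 0.008
t 0.15 turn [ 1.400e-03  5.000e-04 -9.935e-01] travel after (mm) [-961.14  -66.79  148.52]
F [-0.07 -0.11 -0.03] w 0.0854 tips 0.008
```

```bash
python3 -m crank '{"travel":[[0,0,0],[0,0,0],[0,0,0],[0,0,0],[0,0,0],[0,0,0],[0,0,0],[-0.033,-0.0146,0.003],[-0.033,-0.0146,0.003],[-0.033,-0.0146,0.003],[-0.033,-0.0146,0.003],[-0.033,-0.0146,0.003],[-0.033,-0.0146,0.003],[-0.033,-0.0146,0.003],[-0.033,-0.0146,0.003],[-0.033,-0.0146,0.003],[-0.033,-0.0146,0.003],[-0.033,-0.0146,0.003],[-0.033,-0.0146,0.003],[-0.033,-0.0146,0.003]],"rotation":[[0,0,-0.142],[0,0,-0.142],[0,0,-0.142],[0,0,-0.142],[0,0,-0.142],[0,0,-0.142],[0,0,-0.142],[0,0,0],[0,0,0],[0,0,0],[0,0,0],[0,0,0],[0,0,0],[0,0,0],[0,0,0],[0,0,0],[0,0,0],[0,0,0],[0,0,0],[0,0,0]],"grip":[0.045,0.045,0.045,0.045,0.045,0.045,0.045,0.045,0.045,0.045,0.045,0.045,0.045,0.045,0.045,0.045,0.045,0.045,0.045,0.045]}' 40; python3 - <<'E'
from g import *
go(.460,.3925,.09,171.15)
E
```

```text
t: 2.15
tool_pos: [0.5, -0.1509, 0.2]
ee_rot: [[-0.153, -0.988, -0.0], [-0.988, 0.153, 0.0], [-0.0, 0.0, -1.0]]
wrist_force: [1.1, -0.8, 0.3]
gripper_width: 0.0449
grip_force: 0.0
t 2.15 turn [0.0002 0.0002 0.0006] travel after (mm) [-530.73  123.15  110.02]
F [ 1.09 -0.79  0.35] w 0.0449 tips 0.008
```

```bash
python3 -m crank '{"travel":[[-0.033,0.0077,0.002],[-0.033,0.0077,0.002],[-0.033,0.0077,0.002],[-0.033,0.0077,0.002],[-0.033,0.0077,0.002],[-0.033,0.0077,0.002],[-0.033,0.0077,0.002],[-0.033,0.0077,0.002],[-0.033,0.0077,0.002],[-0.033,0.0077,0.002],[-0.033,0.0077,0.002],[-0.033,0.0077,0.002],[-0.033,0.0077,0.002],[-0.033,0.0077,0.002],[-0.033,0.0077,0.002],[-0.033,0.0077,0.002],[0,0,0.03],[0,0,0.03],[0,0,0.03],[0,0,0.03]],"rotation":[[0,0,0],[0,0,0],[0,0,0],[0,0,0],[0,0,0],[0,0,0],[0,0,0],[0,0,0],[0,0,0],[0,0,0],[0,0,0],[0,0,0],[0,0,0],[0,0,0],[0,0,0],[0,0,0],[0,0,0],[0,0,0],[0,0,0],[0,0,0]],"grip":[0.045,0.045,0.045,0.045,0.045,0.045,0.045,0.045,0.045,0.045,0.045,0.045,0.045,0.045,0.045,0.045,0.045,0.045,0.045,0.045]}'; python3 - <<'E'
from g import *
go(.460,.3925,.0145,171.15)
E
```

```text
t: 4.15
tool_pos: [0.4585, 0.3882, 0.0467]
ee_rot: [[-0.153, -0.988, -0.001], [-0.988, 0.153, -0.0], [0.0, 0.0, -1.0]]
wrist_force: [0.4, 0.1, 0.5]
gripper_width: 0.0451
grip_force: 0.0
t 4.15 turn [ 0.0005 -0.0003  0.0006] travel after (mm) [-4.45 -0.84 32.25]
F [0.39 0.09 0.55] w 0.0451 tips 0.008
```

```bash
python3 -m crank '{"travel":[[-0.004,-0.001,0.01],[0,0,0.01],[0,0,0.006],[0,0,0.003],[0,0,0.002],[0,0,0.001],[0,0,0],[0,0,0],[0,0,0],[0,0,0],[0,0,0],[0,0,0]],"rotation":[[0,0,0],[0,0,0],[0,0,0],[0,0,0],[0,0,0],[0,0,0],[0,0,0],[0,0,0],[0,0,0],[0,0,0],[0,0,0],[0,0,0]],"grip":[0.045,0.045,0.045,0.045,0.045,0.045,0.01,0.01,0.01,0.01,0.01,0.01]}' 50
```

```text
t: 5.35
tool_pos: [0.4606, 0.3925, 0.0171]
ee_rot: [[-0.153, -0.988, 0.001], [-0.988, 0.153, 0.001], [-0.001, -0.001, -1.0]]
wrist_force: [-1.8, -0.2, 6.0]
gripper_width: 0.0185
grip_force: 50.7
```

```bash
python3 -m crank '{"travel":[[0,0,-0.003],[0,0,-0.005],[0,0,-0.02],[0,0,-0.035],[0,0,-0.035],[0,0,-0.035],[0,0,0]],"rotation":[[0,0,0],[0,0,0],[0,0,0],[0,0,0],[0,0,0],[0,0,0],[0,0,0]],"grip":[0.01,0.01,0.01,0.01,0.01,0.01,0.01]}'; python3 - <<'E'
from g import *
c=cam('side'); cv2.imwrite('pics/s1.png',cv2.resize(c[0]['image'][120:400,150:450],None,fx=2,fy=2)[:,:,::-1])
go(.4977,.0879,.115,186.77)
E
```

```text
t: 6.05
tool_pos: [0.4623, 0.3936, 0.1557]
ee_rot: [[-0.153, -0.988, 0.007], [-0.988, 0.153, 0.007], [-0.008, -0.005, -1.0]]
wrist_force: [-0.2, -0.1, -2.1]
gripper_width: 0.0179
grip_force: 49.9
t 6.1 turn [-0.0028  0.0041 -0.2722] travel after (mm) [ 3.0727e+02 -2.8000e-01  3.7260e+01]
F [-0.04 -0.76 -2.77] w 0.0183 tips 0.008
```

View pics/s1.png

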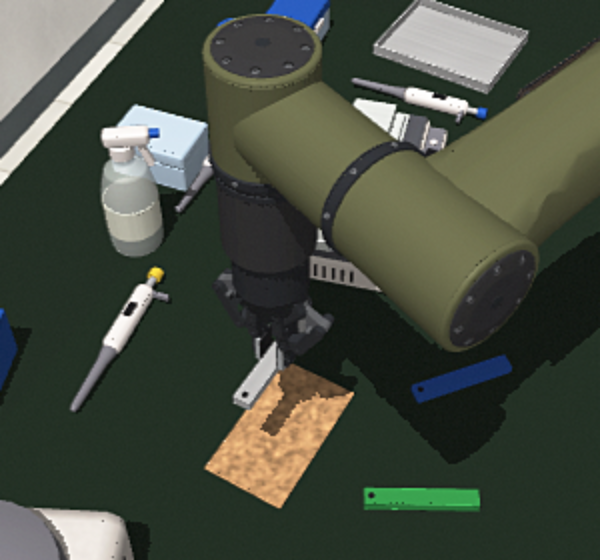

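The bar is held level at about (260,375) in the crop, clear of the mat. Next, over the left plate.

```bash
python3 -m crank '{"travel":[[0,0,0],[0,0,0],[0.03,0,0],[0.03,0,0],[0.03,0,0],[0.03,0,0],[0.03,0,0],[0.03,0,0],[0.03,0,0],[0.03,0,0],[0.03,0,0],[0.03,0,0],[0.007,0,0.01],[0,0,0.02],[0,0,0.01],[0,0,0]],"rotation":[[0,0,-0.136],[0,0,-0.136],[0,0,0],[0,0,0],[0,0,0],[0,0,0],[0,0,0],[0,0,0],[0,0,0],[0,0,0],[0,0,0],[0,0,0],[0,0,0],[0,0,0],[0,0,0],[0,0,0]],"grip":[0.01,0.01,0.01,0.01,0.01,0.01,0.01,0.01,0.01,0.01,0.01,0.01,0.01,0.01,0.01,0.01]}'; python3 - <<'E'
from g import *
go(.4977,.0879,.0991,186.77)
E
```

```text
t: 7.7
tool_pos: [0.495, 0.087, 0.1063]
ee_rot: [[0.118, -0.993, -0.005], [-0.993, -0.118, -0.002], [0.001, 0.005, -1.0]]
wrist_force: [-0.0, 0.1, -1.7]
gripper_width: 0.0184
grip_force: 49.8
t 7.7 turn [ 0.0051 -0.0012 -0.    ] travel after (mm) [-0.56 -2.76  7.17]
F [-0.02  0.05 -1.7 ] w 0.0184 tips 0.008
```

```bash
python3 -m crank '{"travel":[[0,-0.002,0.002],[0,0,0.001],[0,0,0.001],[0,0,0.001],[0,0,0.001],[0,0,0]],"rotation":[[0,0,0],[0,0,0],[0,0,0],[0,0,0],[0,0,0],[0,0,0]],"grip":[0.01,0.01,0.01,0.01,0.01,0.01]}'; python3 - <<'E'
from g import *
go(.4977,.0879,.0991,186.77)
E
```

```text
t: 8.3
tool_pos: [0.4985, 0.0875, 0.1032]
ee_rot: [[0.118, -0.993, -0.0], [-0.993, -0.118, 0.0], [-0.0, 0.0, -1.0]]
wrist_force: [-0.8, -0.3, -2.6]
gripper_width: 0.0181
grip_force: 49.8
t 8.3 turn [ 0.0001  0.0001 -0.0001] travel after (mm) [-0.47  0.72  4.14]
F [-0.76 -0.26 -2.59] w 0.0181 tips 0.008
```

```bash
python3 -m crank '{"travel":[[0,0.0007,0.0008],[0,0,0.0008],[0,0,0.0007],[0,0,0.0007],[0,0,0.0005],[0,0,0]],"rotation":[[0,0,0],[0,0,0],[0,0,0],[0,0,0],[0,0,0],[0,0,0]],"grip":[0.01,0.01,0.01,0.01,0.01,0.01]}'
```

```text
t: 8.9
tool_pos: [0.4978, 0.0874, 0.0997]
ee_rot: [[0.118, -0.993, -0.0], [-0.993, -0.118, -0.0], [-0.0, 0.0, -1.0]]
wrist_force: [-0.1, -0.1, -2.3]
gripper_width: 0.0183
grip_force: 49.8
```

```bash
python3 -m crank '{"travel":[[0,0,0.0006],[0,0,0.0006],[0,0,0.0005],[0,0,0]],"rotation":[[0,0,0],[0,0,0],[0,0,0],[0,0,0]],"grip":[0.01,0.01,0.01,0.01]}'
```

```text
t: 9.3
tool_pos: [0.498, 0.0875, 0.099]
ee_rot: [[0.118, -0.993, 0.001], [-0.993, -0.118, 0.0], [-0.0, -0.001, -1.0]]
wrist_force: [-4.5, -0.2, 4.7]
gripper_width: 0.0179
grip_force: 50.7
```

```bash
python3 -m crank '{"travel":[[0,0,-0.001],[0,0,0],[0,0,0],[0,0,0],[0,0,-0.002],[0,0,-0.005],[0,0,-0.01],[0,0,-0.015],[0,0,-0.015],[-0.01,0,0],[-0.02,0,0],[-0.015,0,0],[-0.005,0,0],[0,0,0],[0,0,0]],"rotation":[[0,0,0],[0,0,0],[0,0,0],[0,0,0],[0,0,0],[0,0,0],[0,0,0],[0,0,0],[0,0,0],[0,0,0],[0,0,0],[0,0,0],[0,0,0],[0,0,0],[0,0,0]],"grip":[0.025,0.035,0.045,0.045,0.045,0.045,0.045,0.045,0,0,0,0,0,0,0]}'; python3 - <<'E'
from g import *
a=np.radians(6.77);u=np.array([-np.sin(a),np.cos(a)])
for s in(1,-1): go(*(np.array([.4977,.0879])+s*.0495*u),.110,186.77)
print(proj(cam('side'),[.4977,.0879,.1]))
c=cam('side'); cv2.imwrite('pics/s2.png',cv2.resize(c[0]['image'][130:300,250:420],None,fx=3.5,fy=3.5,interpolation=cv2.INTER_CUBIC)[:,:,::-1])
E
```

```text
t: 10.8
tool_pos: [0.4919, 0.137, 0.146]
ee_rot: [[0.118, -0.993, -0.0], [-0.993, -0.118, -0.0], [0.0, 0.0, -1.0]]
wrist_force: [0.1, 0.1, 0.2]
gripper_width: 0.0
grip_force: 0.0
t 10.8 turn [ 0.0004 -0.0002  0.0002] travel after (mm) [-0.07  0.   35.99]
F [0.12 0.06 0.16] w 0.0 tips 0.008
t 10.8 turn [ 0.0004 -0.0002  0.0002] travel after (mm) [98.93  0.   35.99]
F [0.12 0.06 0.16] w 0.0 tips 0.008
[320.49480653 215.08564177]
```

View pics/s2.png

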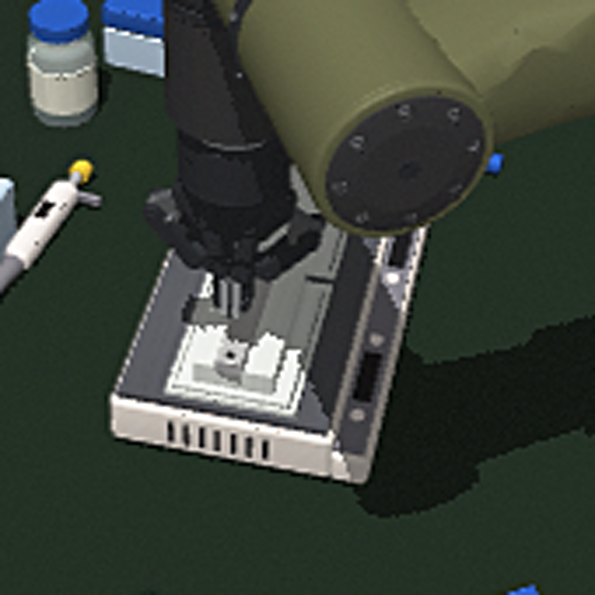

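The bar lies centred along the left block, with its near end at about (232,358) in the crop. I'm pressing the left end now.

```bash
python3 -m crank '{"travel":[[0,0,0.012],[0,0,0.012],[0,0,0.008],[0,0,0.003],[0,0,0.001],[0,0,0.0008],[0,0,0.0008],[0,0,0]],"rotation":[[0,0,0],[0,0,0],[0,0,0],[0,0,0],[0,0,0],[0,0,0],[0,0,0],[0,0,0]],"grip":[0,0,0,0,0,0,0,0]}'; python3 -c "
from g import *
print(bot.get_obs()['tool_pos'].round(5),bot.get_obs()['wrist_force'])"
```

```text
t: 11.7
tool_pos: [0.4921, 0.1372, 0.1088]
ee_rot: [[0.118, -0.993, 0.0], [-0.993, -0.118, 0.0], [-0.0, -0.0, -1.0]]
wrist_force: [-0.8, 0.3, 0.5]
gripper_width: 0.0001
grip_force: 0.0
[0.49207 0.13718 0.10876] [-0.83811236  0.30477622  0.50428507]
```

```bash
python3 -m crank '{"travel":[[0,0,0.0006],[0,0,0.0006],[0,0,0.0006],[0,0,0.0006],[0,0,0.0005],[0,0,0]],"rotation":[[0,0,0],[0,0,0],[0,0,0],[0,0,0],[0,0,0],[0,0,0]],"grip":[0,0,0,0,0,0]}'; python3 -c "
from g import *
print(bot.get_obs()['tool_pos'].round(5),bot.get_obs()['wrist_force'])"
```

```text
t: 12.3
tool_pos: [0.492, 0.1371, 0.1062]
ee_rot: [[0.118, -0.993, 0.0], [-0.993, -0.118, 0.0], [-0.0, -0.0, -1.0]]
wrist_force: [-2.3, 0.2, 4.9]
gripper_width: -0.0003
grip_force: 2.2
[0.49201 0.13711 0.10616] [-2.28365894  0.24460974  4.91369076]
```

```bash
python3 -m crank '{"travel":[[0,0,0.0005],[0,0,0.0003],[0,0,0],[0,0,0]],"rotation":[[0,0,0],[0,0,0],[0,0,0],[0,0,0]],"grip":[0,0,0,0]}'; python3 -c "
from g import *
print(bot.get_obs()['tool_pos'].round(5),bot.get_obs()['wrist_force'])"
```

```text
t: 12.7
tool_pos: [0.4921, 0.1371, 0.1062]
ee_rot: [[0.118, -0.993, 0.001], [-0.993, -0.118, 0.0], [-0.0, -0.001, -1.0]]
wrist_force: [-4.8, 0.5, 8.5]
gripper_width: 0.0003
grip_force: 4.2
[0.49208 0.1371  0.10615] [-4.83976402  0.48442027  8.53399112]
```

The left end is firm at z=0.10615 with 8.5 N. Right end next.

```bash
python3 -m crank '{"travel":[[0,0,-0.002],[0,0,-0.008],[0.019,0,-0.004],[0.03,0,0],[0.03,0,0],[0.02,0,0.004],[0,0,0.006],[0,0,0.002],[0,0,0],[0,0,0]],"rotation":[[0,0,0],[0,0,0],[0,0,0],[0,0,0],[0,0,0],[0,0,0],[0,0,0],[0,0,0],[0,0,0],[0,0,0]],"grip":[0,0,0,0,0,0,0,0,0,0]}'; python3 -c "
from g import *
print(bot.get_obs()['tool_pos'].round(5),bot.get_obs()['wrist_force'])
a=np.radians(6.77);u=np.array([-np.sin(a),np.cos(a)])
go(*(np.array([.4977,.0879])-.0495*u),.1062,186.77)"
```

```text
t: 13.7
tool_pos: [0.5036, 0.0395, 0.1069]
ee_rot: [[0.119, -0.993, 0.0], [-0.993, -0.119, 0.0], [-0.0, -0.0, -1.0]]
wrist_force: [0.3, -0.4, 0.4]
gripper_width: -0.0004
grip_force: 0.0
[0.50361 0.03948 0.10686] [ 0.30875299 -0.36479445  0.40852632]
t 13.7 turn [-0.      0.0002  0.0008] travel after (mm) [0.72 0.16 0.66]
F [ 0.31 -0.36  0.41] w -0.0004 tips 0.008
```

```bash
python3 -m crank '{"travel":[[0,0,0.0006],[0,0,0.0006],[0,0,0.0005],[0,0,0.0003],[0,0,0],[0,0,0]],"rotation":[[0,0,0],[0,0,0],[0,0,0],[0,0,0],[0,0,0],[0,0,0]],"grip":[0,0,0,0,0,0]}'; python3 -c "
from g import *
print(bot.get_obs()['tool_pos'].round(5),bot.get_obs()['wrist_force'])"
```

```text
t: 14.3
tool_pos: [0.5038, 0.0393, 0.1062]
ee_rot: [[0.118, -0.993, 0.001], [-0.993, -0.118, 0.001], [-0.001, -0.001, -1.0]]
wrist_force: [-3.2, 2.1, 6.5]
gripper_width: -0.0003
grip_force: 3.4
[0.50384 0.03932 0.10616] [-3.20535229  2.05758881  6.47699653]
```

```bash
python3 -m crank '{"travel":[[0,0,0.0003],[0,0,0.0003],[0,0,0],[0,0,-0.002],[0,0,-0.008],[0,0,-0.03],[0,0,-0.03],[0.03,0,0],[0.03,0,0],[0.03,0,0],[0,0,0],[0,0,0]],"rotation":[[0,0,0],[0,0,0],[0,0,0],[0,0,0],[0,0,0],[0,0,0],[0,0,0],[0,0,0],[0,0,0],[0,0,0],[0,0,0],[0,0,0]],"grip":[0,0,0,0,0,0,0,0.074,0.074,0.074,0.074,0.074]}'; python3 - <<'E'
from g import *
go(.5158,-.0622,.073,186.77)
c=cam('side'); cv2.imwrite('pics/s3.png',cv2.resize(c[0]['image'][130:300,250:420],None,fx=3.5,fy=3.5,interpolation=cv2.INTER_CUBIC)[:,:,::-1])
E
```

```text
t: 15.5
tool_pos: [0.5142, -0.0511, 0.1742]
ee_rot: [[0.116, -0.993, -0.0], [-0.993, -0.116, 0.0], [-0.0, 0.0, -1.0]]
wrist_force: [-0.6, 0.2, 0.0]
gripper_width: 0.0724
grip_force: 0.0
t 15.5 turn [ 0.0003  0.0001 -0.0017] travel after (mm) [ 11.18  -0.3  101.2 ]
F [-0.56  0.2   0.03] w 0.0724 tips 0.008
```

View pics/s3.png

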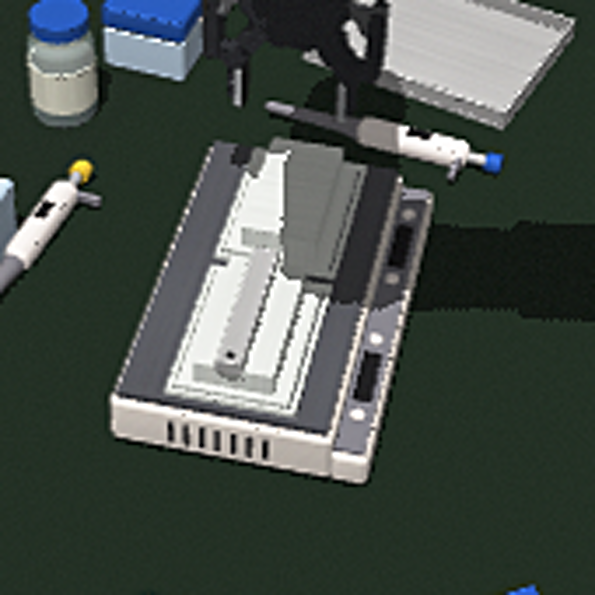

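The bar lies straight along the left block, from about (232,360) to (262,255) in the crop. It did not rock, so the left plate is flat and the right one is arched. Next I grip the right plate.

```bash
python3 -m crank '{"travel":[[0.008,0,0.02],[0.003,0,0.03],[0,0,0.025],[0,0,0.012],[0,0,0.006],[0,0,0.003],[0,0,0.002],[0,0,0]],"rotation":[[0,0,0],[0,0,0],[0,0,0],[0,0,0],[0,0,0],[0,0,0],[0,0,0],[0,0,0]],"grip":[0.074,0.074,0.074,0.074,0.074,0.074,0.074,0.074]}'; python3 - <<'E'
from g import *
go(.5158,-.0622,.073,186.77)
E
```

```text
t: 16.35
tool_pos: [0.5159, -0.0614, 0.077]
ee_rot: [[0.118, -0.993, 0.001], [-0.993, -0.118, 0.0], [-0.0, -0.001, -1.0]]
wrist_force: [-0.3, -0.3, 0.7]
gripper_width: 0.0741
grip_force: 0.0
t 16.35 turn [-0.0012  0.0001  0.0001] travel after (mm) [0.82 0.23 4.  ]
F [-0.3  -0.3   0.67] w 0.0741 tips 0.008
```

```bash
python3 -m crank '{"travel":[[0.0008,0,0.001],[0,0,0.001],[0,0,0.001],[0,0,0],[0,0,0],[0,0,0],[0,0,0],[0,0,0]],"rotation":[[0,0,0],[0,0,0],[0,0,0],[0,0,0],[0,0,0],[0,0,0],[0,0,0],[0,0,0]],"grip":[0.074,0.074,0.074,0.068,0.062,0.055,0.05,0.05]}' 70
```

```text
t: 17.15
tool_pos: [0.5149, -0.0626, 0.0737]
ee_rot: [[0.118, -0.993, -0.002], [-0.993, -0.118, -0.0], [0.0, 0.002, -1.0]]
wrist_force: [-5.3, 0.2, 5.1]
gripper_width: 0.0589
grip_force: 78.5
```

```bash
python3 -m crank '{"travel":[[0,0,-0.002],[0,0,-0.003],[0,0,-0.005],[0,0,-0.01],[0,0,-0.025],[0,0,-0.035],[0,0,-0.03],[0,0,0]],"rotation":[[0,0,0],[0,0,0],[0,0,0],[0,0,0],[0,0,0],[0,0,0],[0,0,0],[0,0,0]],"grip":[0.05,0.05,0.05,0.05,0.05,0.05,0.05,0.05]}'; python3 - <<'E'
from g import *
go(.481,-.404,.045,169.95)
c=cam('side'); cv2.imwrite('pics/s4.png',cv2.resize(c[0]['image'][80:280,250:430],None,fx=3,fy=3,interpolation=cv2.INTER_CUBIC)[:,:,::-1])
E
```

```text
t: 17.95
tool_pos: [0.5179, -0.0626, 0.1896]
ee_rot: [[0.118, -0.993, 0.01], [-0.993, -0.118, 0.0], [0.001, -0.01, -1.0]]
wrist_force: [0.7, 0.0, -2.9]
gripper_width: 0.0585
grip_force: 77.8
t 17.95 turn [-0.0098  0.0004  0.2935] travel after (mm) [342.59 -23.2  144.57]
F [ 0.75  0.02 -2.92] w 0.0585 tips 0.008
```

View pics/s4.png

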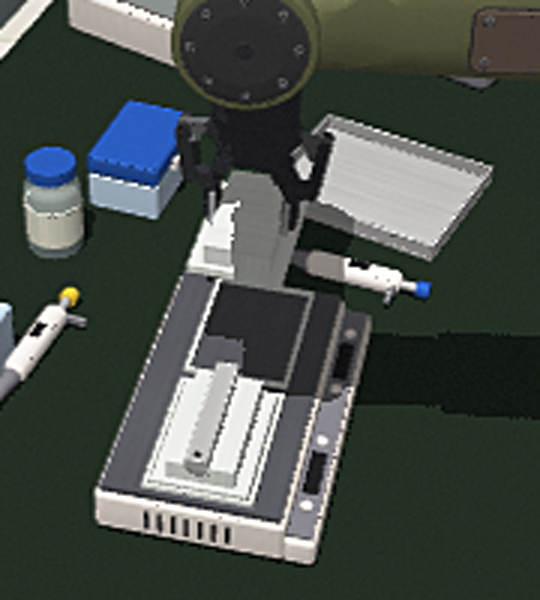

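The plate is held level at about (245,220) and the right nest is empty. Carrying it to the tray.

```bash
python3 -m crank '{"travel":[[0,0,0],[0,0,0],[0.015,-0.001,0],[0.0285,-0.002,0],[0.0285,-0.002,0],[0.0285,-0.002,0],[0.0285,-0.002,0],[0.0285,-0.002,0],[0.0285,-0.002,0],[0.0285,-0.002,0],[0.0285,-0.002,0],[0.0285,-0.002,0.01],[0.0285,-0.002,0.01],[0.0285,-0.002,0.02],[0.012,-0.001,0.02],[0,0,0.02],[0,0,0.02],[0,0,0.01],[0,0,0],[0,0,0]],"rotation":[[0,0,0.147],[0,0,0.147],[0,0,0],[0,0,0],[0,0,0],[0,0,0],[0,0,0],[0,0,0],[0,0,0],[0,0,0],[0,0,0],[0,0,0],[0,0,0],[0,0,0],[0,0,0],[0,0,0],[0,0,0],[0,0,0],[0,0,0],[0,0,0]],"grip":[0.05,0.05,0.05,0.05,0.05,0.05,0.05,0.05,0.05,0.05,0.05,0.05,0.05,0.05,0.05,0.05,0.05,0.05,0.05,0.05]}'; python3 - <<'E'
from g import *
go(.481,-.404,.0187,169.95)
E
```

```text
t: 20.0
tool_pos: [0.4796, -0.4022, 0.0738]
ee_rot: [[-0.174, -0.985, 0.0], [-0.985, 0.174, -0.001], [0.001, -0.0, -1.0]]
wrist_force: [0.7, -0.7, -3.3]
gripper_width: 0.0586
grip_force: 77.4
t 20.0 turn [-0.0002 -0.0007  0.0005] travel after (mm) [ 1.56 -1.65 55.09]
F [ 0.7  -0.68 -3.3 ] w 0.0586 tips 0.008
```

```bash
python3 -m crank '{"travel":[[0,0,0.01],[0,0,0.015],[0,0,0.012],[0,0,0.007],[0,0,0.004],[0,0,0.002],[0,0,0.001],[0,0,0.001],[0,0,0]],"rotation":[[0,0,0],[0,0,0],[0,0,0],[0,0,0],[0,0,0],[0,0,0],[0,0,0],[0,0,0],[0,0,0]],"grip":[0.05,0.05,0.05,0.05,0.05,0.05,0.05,0.05,0.05]}'
```

```text
t: 20.9
tool_pos: [0.4798, -0.4019, 0.0215]
ee_rot: [[-0.175, -0.985, 0.0], [-0.985, 0.175, -0.0], [0.0, -0.001, -1.0]]
wrist_force: [-0.2, 1.0, -5.0]
gripper_width: 0.0584
grip_force: 77.6
```

```bash
python3 -m crank '{"travel":[[0,0,0.0007],[0,0,0.0007],[0,0,0.0006],[0,0,0.0005],[0,0,0.0005],[0,0,0]],"rotation":[[0,0,0],[0,0,0],[0,0,0],[0,0,0],[0,0,0],[0,0,0]],"grip":[0.05,0.05,0.05,0.05,0.05,0.05]}'
```

```text
t: 21.5
tool_pos: [0.4796, -0.4018, 0.0188]
ee_rot: [[-0.175, -0.985, -0.0], [-0.985, 0.175, -0.0], [0.0, 0.0, -1.0]]
wrist_force: [-1.1, 2.8, -0.3]
gripper_width: 0.0587
grip_force: 78.1
```

```bash
python3 -m crank '{"travel":[[0,0,0.0005],[0,0,0.0003],[0,0,0]],"rotation":[[0,0,0],[0,0,0],[0,0,0]],"grip":[0.05,0.05,0.05]}'
```

```text
t: 21.8
tool_pos: [0.4796, -0.4019, 0.0187]
ee_rot: [[-0.175, -0.985, -0.0], [-0.985, 0.175, -0.0], [0.0, -0.0, -1.0]]
wrist_force: [-3.1, 3.9, 6.4]
gripper_width: 0.0586
grip_force: 78.9
```

Seated. I'm releasing, rising clear and checking.

```bash
python3 -m crank '{"travel":[[0,0,0],[0,0,0],[0,0,0],[0,0,0],[0,0,-0.003],[0,0,-0.01],[0,0,-0.03],[0,0,-0.045],[0,0,-0.045],[0,0,-0.045],[0.02,0.03,-0.02],[0.02,0.04,0],[0.02,0.04,0],[0.02,0.04,0],[0,0,0]],"rotation":[[0,0,0],[0,0,0],[0,0,0],[0,0,0],[0,0,0],[0,0,0],[0,0,0],[0,0,0],[0,0,0],[0,0,0],[0,0,0],[0,0,0],[0,0,0],[0,0,0],[0,0,0]],"grip":[0.062,0.068,0.074,0.076,0.076,0.076,0.076,0.076,0.076,0.076,0.076,0.076,0.076,0.076,0.076]}'; python3 - <<'E'
from m import *
c=cam('side'); cv2.imwrite('pics/s5.png',cv2.resize(c[0]['image'][80:280,230:430],None,fx=3,fy=3,interpolation=cv2.INTER_CUBIC)[:,:,::-1])
c=cam('top');P=pts(c);v,u=np.mgrid[:400,:640]
B=lambda a,b,d,e:(u>a)&(u<b)&(v>d)&(v<e)
rect(P,B(262,321,175,240),.093,.11,'bar',.098,c)
rect(P,B(425,512,172,268),.024,.05,'block',.032,c)
E
```

```text
t: 23.3
tool_pos: [0.3142, -0.4557, 0.2178]
ee_rot: [[-0.179, -0.984, 0.002], [-0.984, 0.179, -0.002], [0.002, -0.002, -1.0]]
wrist_force: [0.1, -0.4, -0.1]
gripper_width: 0.076
grip_force: 0.0
bar c 500.2 89.4 centroid 500.3 89.2 size 20.3 123.2 yaw 7.01
block c 508.5 -353.3 centroid 509.7 -352.8 size 23.0 16.9 yaw -89.69
```

View pics/s5.png

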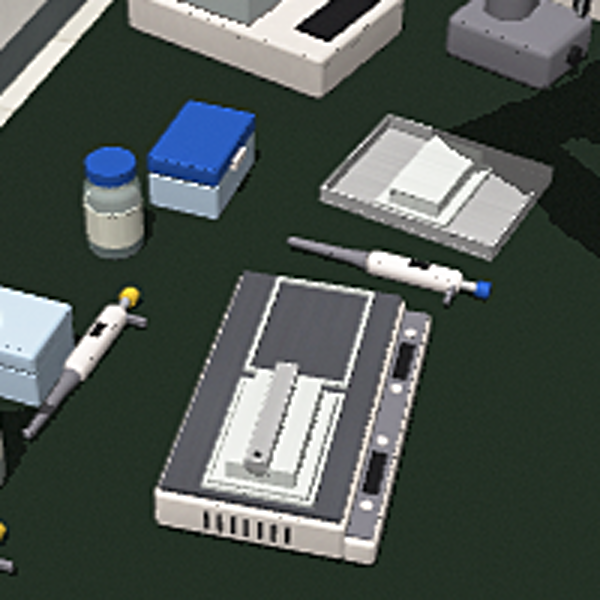

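The plate lies flat in the tray at about (432,178). The bar is centred on the left plate at about (275,415), the robot is clear and everything else is in place.

```bash
python3 -c "
from cell import bot
print(bot.sign_off())"
```

```text
the job is handed in; nothing more can be done
None
```

The job is handed in: the straightedge didn't rock on the left plate (both ends stopped at the same height), so the right plate was set down as the arched one in the tray, and the straightedge lies lengthwise on the flat left plate.

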